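# Close the bails of a parts tote and stack the bushing tray on them

## Robot

A 7-joint arm with a two-finger parallel gripper is mounted at the origin on the work surface. World frame = base frame: x ahead of the robot, y to its left, z up, the work surface at z = 0. Lengths are in m, angles in rad, forces in N, time in s.
With the tool pointing down it reaches from about 0.425 to 1.025 m from the base axis. Payload 9.4 kg.
Tool frame: the origin (TCP) lies midway between the tips of the shut fingers; the grasp point (between the pads) lies 19 mm behind it; z points along the fingers, x is the direction in which the jaws open and shut, and the axes are right-handed (so a half turn about z gives the same grasp; the last joint's range is limited). The gripper opens to 93 mm and grips with 3 to 60 N. Pads are 15 mm wide; open, the fingers measure 128 mm over their backs; the gripper's body (75 mm by 188 mm) begins 65 mm behind the grasp point.
Start: joints at [-1.177, 0.599, -0.003, 1.599, 0.002, 0.943, -0.08], TCP at [0.329, 0.646, 0.219] pointing down, gripper open.
Joint ranges: [-2.57, 2.57], [-0.35, 1.97], [-1.29, 1.29], [0.11, 2.56], [-1.05, 4.19], [0.11, 1.86], [-2.63, 2.63]. Speed limits (rad/s): [2.22, 2.22, 3.01, 3.01, 3.14, 3.14, 3.14].

## Interface

Orientations are given as a unit quaternion [w, x, y, z].
In Python, from plant import bot gives the robot as it stands.
- The arm moves only by the tool move_arm, never from a script. Its argument "rows" is a list of rows, each a list of 3 entries, a list of its own where there are three numbers: the shift along the tool's x, y, z in m, then the turn, a rotation vector about the tool's x, y, z in rad, then the closure in counts, from 0 (fully open) to 255 (shut). A call has 1 to 12 rows; each row shifts and turns the pose as measured when the row begins, along the tool's axes as they then stand; what a row does not reach is not made up. A row lasts 1/8 s, in which the tool goes at most 62.5 mm and 10.7 degrees, less where a joint would pass 70% of its speed; a pose out of reach is approached as far as the arm can. A call is refused whole if a number of a shift passes 0.0625 or a number of a turn 0.188, either way. A call with a gripper value outside its range is refused whole. The fingers move at their own pace and stop on an object; "force" is the grip in N (left out, the last holds). Time passes only in rows, so rows that do not move let the fingers close. It gives the time, the measured TCP pose, the force and the opening at its end, in the units of the state.
- bot.get_obs(): the state, without advancing time (a new reading comes with each control period).
- bot.read_camera(name): name is "scene" or "top" or "wrist"; returns a dict with "img" (400x640x3 uint8, red, green, blue), "range_z" (400x640 float32, m along the optical axis (not along the pixel's ray), 0 where there is no reading), "camera_matrix" (3x3 intrinsics, pixels), "origin" and "orientation" of the camera in the world. Camera axes: x right, y up, looking along -z (the intrinsics and any distortion apply to the point x, -y, -z); pixel columns grow to the right and rows downward; lengths in m; the calibration is good to about 2 mm. A picture is of the moment at which its call begins.
- bot.hand_in(): hands the job in, once; it reports no verdict.
The state is a dict: "t": time; "q": joint angles; "joint_vel": joint speeds; "effort": joint torques, N m; "tool_pos": TCP position; "orientation": TCP orientation; "ft_force": force on the tool from outside, world axes, zero at the start; "ft_torque": the same for the moment, N m; "width": finger opening in m.
Only numpy, scipy, OpenCV 4.12 (cv2) and the standard library are available. Lean on these libraries where they do the work, as an engineer would, in place of code of your own. Each camera call takes 0.05 s, during which the arm holds its last target.

## Task

Swing both wire bails of the grey parts tote fully in over its mouth, then pick up the metal tray by its handle and stack it on the two bails, centred and in line with the tote, so that both bails sit in the grooves under the tray and it lies level. Set the tray down gently, do not drop it, and keep its two bushings in it. Leave the can, the wrench and the tube offcut where they are.

Things in the scene. Friction and masses are not known exactly. Their poses are not given: they have to be found in the camera images.
- tote: Open grey plastic tote, fixed to the bench between low steel angles; 150 mm along its x, 220 mm along its y, rim 90 mm high, walls 5 mm. Steel tubes inside reach 45 mm above the bench. Origin: centre of its underside; z up. Two U-shaped bails of 8 mm round wire pivot on its long sides, one at each end; their legs run outside these walls, at x = +-84 mm.
- bail_a (a joint): Swing (rad) of the bail at the tote's +y end. Pivot axis along the tote's x through (y 102, z 80) mm of the tote. 0 (stop) = fully in: crossbar over the mouth at (y 37, z 97) mm. Grows as it swings up (upright near 1.3) and out past the end wall (level at 2.89, stop at 3.35). Starts out, 2.3 to 3.25. Stiff pivot: stays where left; about 1 N at the crossbar turns it.
- bail_b (a joint): Swing of the bail at the tote's -y end: the mirror image of bail_a. Pivot through (0, -102, 80) mm; 0 = in, crossbar at (y -37, z 97) mm of the tote frame.
- bail_a_bar (a point): Middle of bail_a's straight crossbar (8 mm round, along the tote's x), 67.2 mm from its pivot axis.
- bail_b_bar (a point): Middle of bail_b's straight crossbar, 67.2 mm from its pivot axis.
- tray_handle (a point): Centre of the tray's bridge handle: a flat-sided black bar, 14 mm wide along y, 16 mm high, 108 mm clear along x between its posts, 100 mm above the tray's underside and above its middle. Axes as the tray's. When stacked, it lies 193 mm over the bench, above the tote's centre.
- tray: Loose sheet-metal tray, about 0.65 kg with its load: 130 mm along its x, 190 mm along its y, walls 53 mm high, handle top at 108 mm. Origin: centre of its underside; z up. Two grooves, 20 mm wide, 8 mm deep, cross the underside along x at y = +-37 mm; the bails' crossbars fit in them. The same either way round. Smaller than the tote's mouth.
- bush_a_mid (a point): Centre of a loose steel bushing standing in the tray's +y half: 36 mm across, 30 mm high.
- bush_b_mid (a point): Centre of the same kind of bushing in the tray's -y half.
- can: Bystander: grey can, 60 mm across, 150 mm high; origin under its centre.
- wrench: Bystander: steel wrench lying on the bench.
- offcut: Bystander: dark steel tube offcut standing on end, 44 mm across, 60 mm high; origin under its centre.
Things that resemble listed ones, but are neither listed nor needed, are in the scene too. Leave any orange or turquoise look-alike of the part that bears bush_b_mid alone.

How it is judged:
On the way, in this order (a step that is already met when the one before it is completed fails the run):
1. both bails are swung fully in while the tray is still off the tote (value of joint each of bail_a, bail_b below 0.13 rad and horizontal distance between tray_handle and tote above 0.15 m), for 0.2 s.
2. the tray is seated on both bails (value of joint each of bail_a, bail_b below 0.13 rad and x of tray_handle in the frame of tote between -0.02 and 0.02 m and y of tray_handle in the frame of tote between -0.01 and 0.01 m and z of tray_handle in the frame of tote between 0.189 and 0.197 m and angle between tray_handle's own z axis and vertical below 0.04 rad and angle between the y axis of tray_handle and the y axis of tote, either way round below 0.12 rad and linear speed of tray below 0.02 m/s and x of bush_a_mid in the frame of tray between -0.061 and 0.061 m and y of bush_a_mid in the frame of tray between -0.091 and 0.091 m and z of bush_a_mid in the frame of tray between 0.005 and 0.053 m and x of bush_b_mid in the frame of tray between -0.061 and 0.061 m and y of bush_b_mid in the frame of tray between -0.091 and 0.091 m and z of bush_b_mid in the frame of tray between 0.005 and 0.053 m), for 0.2 s.
At the end, for the whole second after the job is handed in: Bails within 0.13 rad of in; tray on them, handle centre within 20 mm (tote x) and 10 mm (tote y) of the tote's centre and 189 to 197 mm above the bench, tilt under 0.04 rad, within 0.12 rad of the tote's direction (either way round), at rest, both bushings inside (all of step 2); the robot touches nothing.
It fails at once if the can is moved more than 30 mm (distance of can from where it was at the start of the episode above 0.03 m).
It fails at once if the wrench is moved more than 30 mm (distance of wrench from where it was at the start of the episode above 0.03 m).
It fails at once if the offcut is moved more than 30 mm (distance of offcut from where it was at the start of the episode above 0.03 m).
It fails at once if the tray is dropped (falls faster than 0.45 m/s out of the fingers) (contact force between the fingers and tray below 0.05 N and linear speed of tray above 0.45 m/s).
It also fails if it takes over 72 s, if anything falls off the work surface, if the arm or the gripper's body presses on something with over 40 N, if the wrist force passes 120 N, or if a joint passes its speed limit or range.

## Working session

There is one attempt and no reset: what is moved stays moved. The work goes in short steps, Python scripts to look and compute and a tool call to move; the robot and the scene stay as the last step left them, time stands still between calls to the robot, and variables do not carry over. Pictures are saved under pics/ and viewed, and the job is handed in when it is done.

Besides the shell and the picture viewer there is one more tool, called by a JSON object that holds its "op" and its "data", one argument or row to a line. move_arm: Moves the arm, as the interface text tells. Its arguments: {"type":"object","properties":{"rows":{"type":"array","items":{"type":"array"}},"force":{"type":"number"}},"required":["rows"]}

```bash
mkdir -p pics; ls
cat > h.py <<'E'
import numpy as np, cv2
from scipy.spatial.transform import Rotation as R
from plant import bot
def q2R(q): return R.from_quat([q[1],q[2],q[3],q[0]]).as_matrix()
def cam(n):
    c=bot.read_camera(n); c={k:np.array(v) if k!='img' else np.array(v) for k,v in c.items()}
    np.savez('pics/'+n+'.npz',**c); return c
def pts(c):
    z=c['range_z']; K=c['camera_matrix']; v,u=np.mgrid[0:z.shape[0],0:z.shape[1]]
    P=np.stack([(u-K[0,2])/K[0,0]*z,-(v-K[1,2])/K[1,1]*z,-z],-1)
    return P@q2R(c['orientation']).T+c['origin']
def save(c,n): cv2.imwrite('pics/'+n+'.png',c['img'][...,::-1])
def ld(n): return dict(np.load('pics/'+n+'.npz'))
E
python3 - <<'E'
from h import *
for n in ['scene','top','wrist']:
    c=cam(n); save(c,n+'0'); print(n,c['origin'],c['orientation'],c['camera_matrix'].tolist(),c.keys())
o=bot.get_obs(); print({k:np.round(v,4).tolist() for k,v in o.items()})
E
```

```text
pics
scene [ 1.17868263 -0.20153445  0.75657283] [0.74594816 0.28412766 0.21803773 0.561509  ] [[381.7569070274069, 0.0, 320.63118655785456], [0.0, 381.7569070274069, 197.04576207669504], [0.0, 0.0, 1.0]] dict_keys(['img', 'range_z', 'camera_matrix', 'origin', 'orientation'])
top [ 0.51965824 -0.02577476  1.19852646] [-0.69974977 -0.03090316  0.03116921  0.71303838] [[455.6108578802651, 0.0, 324.9628209929102], [0.0, 455.6108578802651, 196.7639693102194], [0.0, 0.0, 1.0]] dict_keys(['img', 'range_z', 'camera_matrix', 'origin', 'orientation'])
wrist [0.25825365 0.68142296 0.38361343] [ 0.84346795 -0.12234082 -0.07388974  0.51781739] [[310.61854345052967, 0.0, 321.0983740112394], [0.0, 310.61854345052967, 205.7536480990396], [0.0, 0.0, 1.0]] dict_keys(['img', 'range_z', 'camera_matrix', 'origin', 'orientation'])
{'t': 0.15, 'q': [-1.1767, 0.6, -0.0026, 1.5999, 0.0018, 0.9429, -0.0798], 'joint_vel': [0.0006, -0.0009, 0.0009, -0.0015, 0.0002, 0.0011, -0.0008], 'effort': [0.0042, -76.5587, 1.4995, -25.2564, -0.0523, 0.0149, 0.0001], 'tool_pos': [0.3287, 0.6458, 0.218], 'orientation': [0.0003, 0.8525, 0.5227, -0.0005], 'ft_force': [0.4573, 0.7398, -0.176], 'ft_torque': [-0.002, 0.0329, -0.0112], 'width': 0.093}
```

View pics/scene0.png

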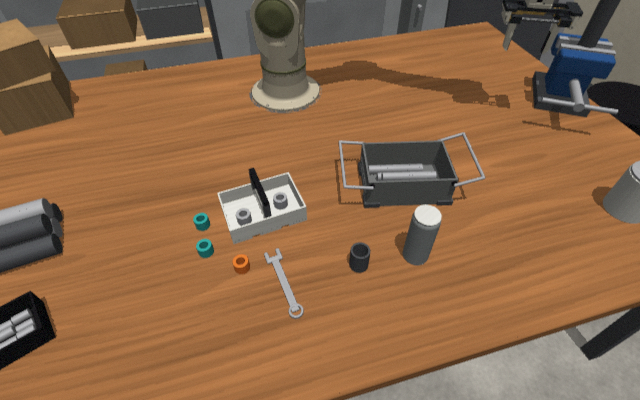

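View pics/top0.png

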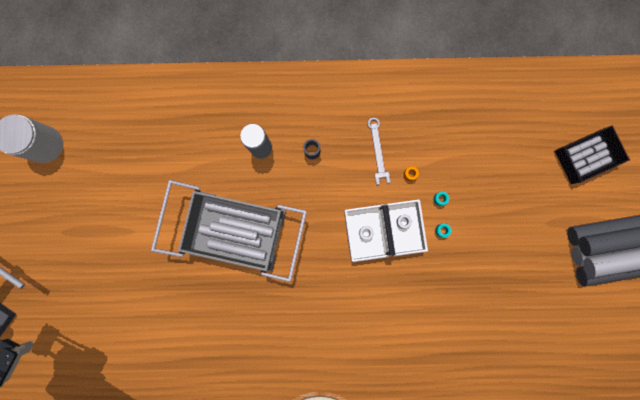

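View pics/wrist0.png

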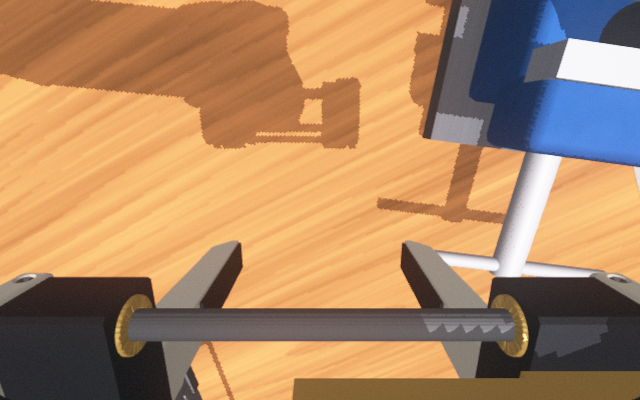

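```bash
cat > m.py <<'E'
from h import *
c=ld('top'); P=pts(c)
def box(name,u0,v0,u1,v1,zlo,zhi):
    s=P[v0:v1,u0:u1].reshape(-1,3); s=s[(s[:,2]>zlo)&(s[:,2]<zhi)]
    r=cv2.minAreaRect((s[:,:2]*1000).astype(np.float32)); print(name,len(s),np.round(s.mean(0),4),r, 'z',np.round(np.percentile(s[:,2],[1,50,99]),3)); return s
print('bench',np.median(P[300:350,300:500,2]))
rim=box('tote rim',176,185,290,275,.082,.096)
box('tray rim',340,195,430,268,.045,.065)
box('handle',340,190,430,268,.09,.125)
box('bailL',148,175,178,258,.04,.2)
box('bailR',290,200,310,285,.04,.2)
box('can',238,120,275,160,.13,.17)
box('offcut',300,135,322,162,.05,.07)
box('wrench',365,115,392,188,.004,.03)
# per-pixel wire
for nm,(u0,v0,u1,v1) in {'L':(150,175,190,262),'R':(265,200,310,285)}.items():
    for v in range(v0,v1,8):
        k=[u for u in range(u0,u1) if P[v,u,2]>.03]
        print(nm,v,[(u,np.round(P[v,u]*1000).astype(int).tolist()) for u in k][:4])
E
python3 m.py
```

```text
bench 0.00039247474868786547
tote rim 879 [0.5435 0.2112 0.0891] ((537.7507934570312, 193.04098510742188), (302.9977722167969, 174.42515563964844), 76.35095977783203) z [0.082 0.089 0.095]
tray rim 477 [ 0.5353 -0.1815  0.0526] ((534.6558837890625, -176.75955200195312), (130.2772216796875, 190.6851043701172), 6.877134323120117) z [0.045 0.053 0.059]
handle 332 [ 0.5342 -0.1757  0.1073] ((534.6618041992188, -176.34666442871094), (121.68881225585938, 15.100489616394043), 6.787052154541016) z [0.096 0.108 0.112]
bailL 362 [0.5644 0.3637 0.1041] ((573.8863525390625, 360.5404052734375), (56.517662048339844, 181.65431213378906), 88.82344055175781) z [0.085 0.106 0.111]
bailR 265 [0.5203 0.043  0.0905] ((505.6897888183594, 41.446693420410156), (37.22937774658203, 176.45582580566406), 89.4021987915039) z [0.084 0.091 0.095]
can 514 [0.7574 0.1401 0.1483] ((758.8228149414062, 140.63555908203125), (56.477420806884766, 57.184749603271484), 71.61644744873047) z [0.132 0.15  0.154]
offcut 110 [0.7473 0.006  0.0592] ((747.7348022460938, 5.916852951049805), (40.73142623901367, 41.795387268066406), 
[... 1545 characters left out ...]
 [554, 91, 59])]
R 232 [(270, [535, 115, 34]), (273, [534, 100, 94]), (274, [534, 98, 88]), (275, [534, 97, 78])]
R 240 [(271, [515, 106, 90]), (272, [515, 103, 89]), (273, [514, 102, 80]), (274, [514, 102, 58])]
R 248 [(269, [495, 111, 90]), (270, [495, 108, 94]), (271, [495, 106, 86]), (272, [495, 106, 64])]
R 256 [(267, [476, 116, 85]), (268, [476, 113, 89]), (269, [476, 111, 87]), (270, [475, 111, 65])]
R 264 [(265, [457, 120, 93]), (266, [457, 118, 88]), (267, [457, 116, 89]), (268, [456, 116, 68])]
R 272 [(265, [437, 122, 77]), (289, [437, 63, 88]), (290, [437, 60, 92]), (291, [437, 58, 90])]
R 280 [(284, [418, 75, 89]), (285, [418, 73, 88]), (286, [418, 70, 90]), (287, [419, 68, 95])]
```

Run:
```python
from h import *
for n,(u0,v0,u1,v1) in {'top':(140,100,440,300),'scene':(180,110,500,290)}.items():
    c=ld(n); s=c['img'][v0:v1,u0:u1,::-1]; cv2.imwrite('pics/z_%s.png'%n,cv2.resize(s,None,fx=2.5,fy=2.5,interpolation=cv2.INTER_CUBIC))
```

```text
(no output)
```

View pics/z_top.png

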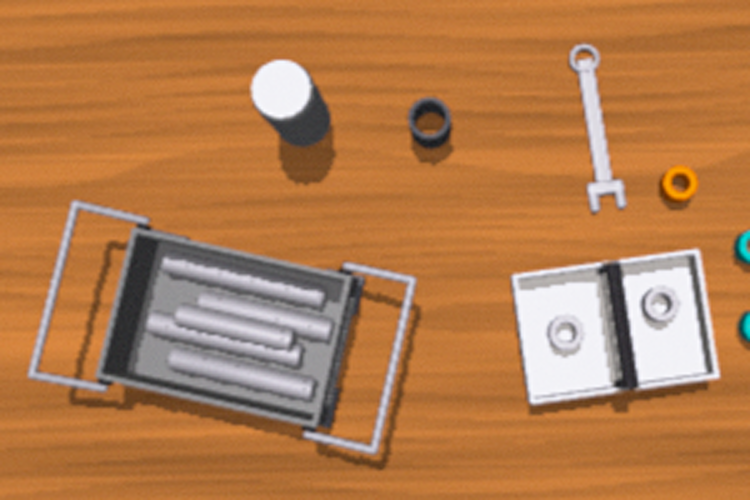

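View pics/z_scene.png

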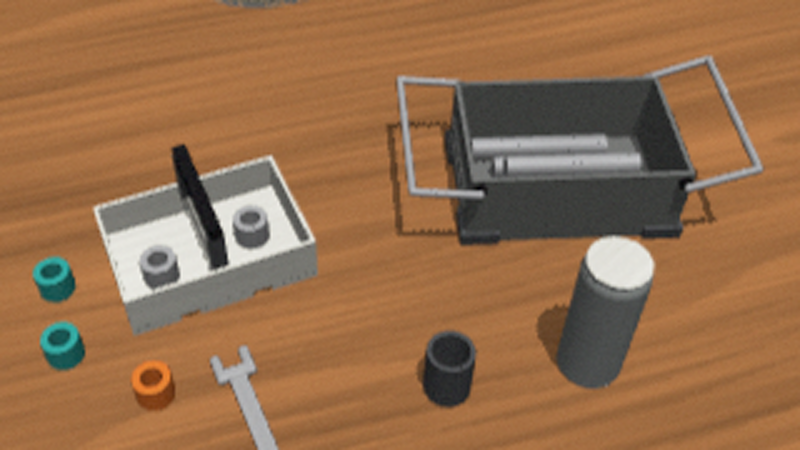

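```bash
cat > m2.py <<'E'
from h import *
c=ld('top'); P=pts(c)
def loc(S,ctr,a): d=S[:,:2]-ctr; return np.c_[d@[np.cos(a),np.sin(a)], d@[-np.sin(a),np.cos(a)]]
S=P[170:300,140:320].reshape(-1,3)
R0=S[(S[:,2]>.084)&(S[:,2]<.0935)]
ctr=np.array([.530,.203]); a=np.radians(-13.65)
for i in range(8):
    L=loc(R0,ctr,a); x,y=L.T
    k={}
    pos=(abs(x-.0725)<.007)&(abs(y)<.085); neg=(abs(x+.0725)<.007)&(abs(y)<.085)
    py=(abs(y-.1075)<.007)&(abs(x)<.06); ny=(abs(y+.1075)<.007)&(abs(x)<.06)
    sl=[np.polyfit(y[m],x[m],1) for m in(pos,neg)]; sy=[np.polyfit(x[m],y[m],1) for m in (py,ny)]
    da=np.mean([-sl[0][0],-sl[1][0],sy[0][0],sy[1][0]]); 
    dx=(np.mean(x[pos])+np.mean(x[neg]))/2; dy=(np.mean(y[py])+np.mean(y[ny]))/2
    ctr=ctr+dx*np.array([np.cos(a),np.sin(a)])+dy*np.array([-np.sin(a),np.cos(a)]); a+=da
print('tote',ctr,np.degrees(a),sl,sy,[m.sum() for m in(pos,neg,py,ny)])
L=loc(S,ctr,a)
for s in(1,-1):
    m=(abs(L[:,0])<.07)&(L[:,1]*s>.135)&(L[:,1]*s<.19)&(S[:,2]>.05)
    y=L[m,1]; z=S[m,2]; 
    print('bar',s,m.sum(),'y',np.median(y),(np.percentile(y,5)+np.percentile(y,95))/2,'ztop',np.median(z),np.percentile(z,[5,95]), 'slope',np.polyfit(L[m,0],y,1))
E
python3 m2.py
```

```text
tote [0.54076569 0.20778639] -13.683297639822822 [array([7.07105591e-05, 7.23673392e-02]), array([-0.00063762, -0.07236808])] [array([-0.00176192,  0.10728591]), array([ 0.00119501, -0.10728815])] [np.int64(133), np.int64(159), np.int64(124), np.int64(109)]
bar 1 207 y 0.16401450391442235 0.1647913905977543 ztop 0.1069955901742159 [0.10297349 0.11048874] slope [-0.0012666   0.16440733]
bar -1 192 y -0.16828872862814334 -0.16820098302301248 ztop 0.09103531705420853 [0.08672101 0.09425599] slope [-0.00150167 -0.16825933]
```

```bash
cat >> h.py <<'E'
def go(p,yaw):
    """p: TCP target world; yaw deg of tool x (tool z down). prints totals in tool axes"""
    o=bot.get_obs(); Rc=q2R(o['orientation']); a=np.radians(yaw)
    Rt=np.array([[np.cos(a),np.sin(a),0],[np.sin(a),-np.cos(a),0],[0,0,-1.]]).reshape(3,3)
    d=Rc.T@(np.array(p)-o['tool_pos']); w=R.from_matrix(Rc.T@Rt).as_rotvec()
    dt=Rt.T@(np.array(p)-o['tool_pos'])
    print('t',round(o['t'],2),'pos',np.round(o['tool_pos'],4),'shift(now axes)',np.round(d,4),'shift(target axes)',np.round(dt,4),'turn',np.round(w,4),'F',np.round(o['ft_force'],1),'w',round(o['width'],4))
T=np.array([.5408,.2078]); TA=np.radians(-13.68)
def tw(x,y,z): # tote->world
    return [T[0]+x*np.cos(TA)-y*np.sin(TA),T[1]+x*np.sin(TA)+y*np.cos(TA),z]
YA=90-13.68
E
python3 - <<'E'
from h import *
c=ld('scene');P=pts(c).reshape(-1,3)
m=(P[:,1]>.4)&(P[:,1]<.9)&(P[:,0]>.1)&(P[:,0]<.9)&(P[:,2]>.02)&(P[:,2]<.5)
S=P[m]
for x in np.arange(.1,.9,.1):
  for y in np.arange(.4,.9,.1):
    k=S[(S[:,0]>=x)&(S[:,0]<x+.1)&(S[:,1]>=y)&(S[:,1]<y+.1)]
    if len(k)>3: print(round(x,1),round(y,1),len(k),np.round([k[:,2].min(),k[:,2].max()],3))
go(tw(0,.1643,.2),YA)
E
```

```text
0.1 0.8 26 [0.02  0.032]
0.2 0.5 126 [0.225 0.345]
0.2 0.6 29 [0.334 0.345]
0.2 0.8 682 [0.02  0.316]
0.3 0.5 563 [0.215 0.361]
0.3 0.6 1156 [0.217 0.365]
0.3 0.7 452 [0.02  0.345]
0.3 0.8 2839 [0.02  0.333]
0.4 0.6 11 [0.093 0.104]
0.4 0.7 371 [0.085 0.343]
0.4 0.8 313 [0.021 0.19 ]
0.5 0.8 115 [0.092 0.107]
0.7 0.6 945 [0.02  0.127]
0.7 0.7 31 [0.116 0.126]
0.8 0.6 292 [0.02 0.1 ]
t 0.15 pos [0.3287 0.6458 0.218 ] shift(now axes) [-0.1342  0.3499  0.0181] shift(target axes) [-0.2111  0.3097  0.018 ] turn [-0.      0.0012 -0.232 ] F [ 0.5  0.7 -0.2] w 0.093
```

{"op": "move_arm", "data": {
  "rows": [
    [[-0.02,0.05,0],[0,0,0],140],
    [[-0.02,0.05,0],[0,0,0],140],
    [[-0.02,0.05,0],[0,0,0],140],
    [[-0.02,0.05,0],[0,0,0],140],
    [[-0.02,0.05,0],[0,0,0],140],
    [[-0.02,0.05,0],[0,0,0],140],
    [[-0.014,0.05,0],[0,0,0],140],
    [[0,0,0],[0,0,-0.116],140],
    [[0,0,0],[0,0,-0.116],140],
    [[0,0,0],[0,0,0],140]
  ],
  "force": 8
}}

```text
t: 1.4
tool_pos: [0.587, 0.3579, 0.214]
orientation: [0.001, 0.784, 0.62, -0.003]
ft_force: [-0.5, 0.1, 0.4]
width: 0.0415
```

```bash
python3 -c "
from h import *
go(tw(0,.1643,.085),YA)"
```

```text
t 1.4 pos [0.587  0.3579 0.214 ] shift(now axes) [ 0.0083 -0.009   0.129 ] shift(target axes) [ 0.0076 -0.0094  0.129 ] turn [-0.0027  0.0055  0.006 ] F [-0.5  0.1  0.4] w 0.0415
```

{"op": "move_arm", "data": {
  "rows": [
    [[0.008,-0.009,0.03],[-0.003,0.005,0.006],140],
    [[0,0,0.04],[0,0,0],140],
    [[0,0,0.035],[0,0,0],140],
    [[0,0,0.015],[0,0,0],140],
    [[0,0,0.008],[0,0,0],140],
    [[0,0,0],[0,0,0],140]
  ]
}}

```text
t: 2.15
tool_pos: [0.58, 0.3704, 0.0842]
orientation: [0.0, 0.79, 0.613, 0.002]
ft_force: [-0.8, 0.4, 0.8]
width: 0.0417
```

```bash
python3 -c "
from h import *
go(tw(0,.1643,.085),YA); c=cam('wrist'); save(c,'w1')"
```

```text
t 2.15 pos [0.58   0.3704 0.0842] shift(now axes) [-0.003   0.0004 -0.0008] shift(target axes) [-0.003   0.0004 -0.0008] turn [ 0.0021 -0.0025 -0.0115] F [-0.8  0.4  0.8] w 0.0417
```

View pics/w1.png

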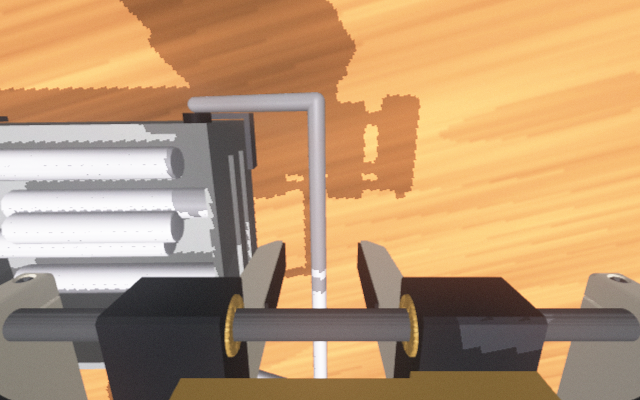

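The bar (column ~319) runs midway between the fingers (columns 285 and 360). Closing.

{"op": "move_arm", "data": {
  "rows": [
    [[-0.002,0,0],[0,0,-0.01],255],
    [[0,0,0],[0,0,0],255],
    [[0,0,0],[0,0,0],255],
    [[0,0,0],[0,0,0],255]
  ],
  "force": 8
}}

```text
t: 2.7
tool_pos: [0.5811, 0.3688, 0.0877]
orientation: [0.0, 0.787, 0.617, 0.004]
ft_force: [-0.1, 0.6, -0.4]
width: 0.0072
```

```bash
cat >> h.py <<'E'
def tl():
    o=bot.get_obs(); d=o['tool_pos'][:2]-T
    g=np.array(o['tool_pos'])-.019*q2R(o['orientation'])@[0,0,-1]*-1*-1 if 0 else np.array(o['tool_pos'])-.019*q2R(o['orientation'])[:,2]
    d=g[:2]-T
    print('t',round(o['t'],2),'grasp in tote',np.round([d@[np.cos(TA),np.sin(TA)],d@[-np.sin(TA),np.cos(TA)],g[2]],4),'F',np.round(o['ft_force'],1),'w',round(o['width'],4))
E
python3 -c "
from h import *
tl();go(tw(0,.1643,.085),YA)
for e in np.arange(.35,2.9,.2): print(round(e,2),np.round([102+67.2*np.cos(e),80+67.2*np.sin(e)],1))
"
```

```text
t 2.7 grasp in tote [0.001  0.1658 0.1067] F [-0.1  0.6 -0.4] w 0.0072
t 2.7 pos [0.5811 0.3688 0.0877] shift(now axes) [-0.0017 -0.0011  0.0027] shift(target axes) [-0.0016 -0.0011  0.0027] turn [ 0.0055 -0.006  -0.0017] F [-0.1  0.6 -0.4] w 0.0072
0.35 [165.1 103. ]
0.55 [159.3 115.1]
0.75 [151.2 125.8]
0.95 [141.1 134.7]
1.15 [129.5 141.3]
1.35 [116.7 145.6]
1.55 [103.4 147.2]
1.75 [ 90.  146.1]
1.95 [ 77.1 142.4]
2.15 [ 65.2 136.2]
2.35 [ 54.8 127.8]
2.55 [ 46.2 117.5]
2.75 [ 39.9 105.6]
```

{"op": "move_arm", "data": {
  "rows": [
    [[-0.006,0,-0.012],[0,0,0],255],
    [[-0.008,0,-0.011],[0,0,0],255],
    [[-0.01,0,-0.009],[0,0,0],255],
    [[-0.012,0,-0.006],[0,0,0],255],
    [[-0.013,0,-0.004],[0,0,0],255],
    [[-0.013,0,-0.002],[0,0,0],255]
  ]
}}

```text
t: 3.45
tool_pos: [0.5658, 0.3063, 0.1356]
orientation: [-0.0, 0.787, 0.618, 0.006]
ft_force: [2.5, 1.3, -7.7]
width: 0.0075
```

```bash
python3 -c "
from h import *
tl();c=cam('scene');save(c,'s1')"
```

```text
t 3.45 grasp in tote [0.0009 0.1014 0.1546] F [ 2.5  1.3 -7.7] w 0.0075
```

View pics/s1.png

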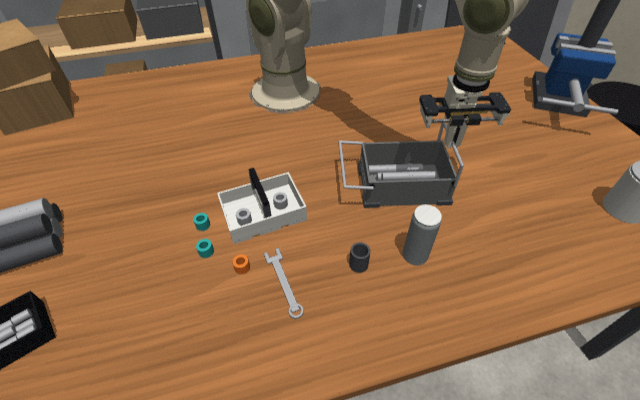

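The bail is upright in the fingers (columns ~450-460, row ~150); pads ride 7 mm high, so I correct downward while going on.

{"op": "move_arm", "data": {
  "rows": [
    [[-0.011,0,0.006],[0,0,0],255],
    [[-0.013,0,0.005],[0,0,0],255],
    [[-0.012,0,0.007],[0,0,0],255],
    [[-0.011,0,0.009],[0,0,0],255],
    [[-0.009,0,0.01],[0,0,0],255]
  ]
}}

```text
t: 4.12
tool_pos: [0.5525, 0.2492, 0.0974]
orientation: [-0.0, 0.787, 0.617, 0.008]
ft_force: [3.2, 12.2, -6.7]
width: 0.0073
```

```bash
python3 -c "
from h import *
tl()"
```

```text
t 4.12 grasp in tote [0.0015 0.0427 0.1164] F [ 3.2 12.2 -6.7] w 0.0073
```

{"op": "move_arm", "data": {
  "rows": [
    [[-0.002,0,0.011],[0,0,0],255],
    [[-0.002,0,0.009],[0,0,0],255],
    [[0,0,0.003],[0,0,0],255]
  ]
}}

```text
t: 4.5
tool_pos: [0.5525, 0.2443, 0.073]
orientation: [0.0, 0.787, 0.617, 0.008]
ft_force: [-1.9, -0.9, 12.0]
width: 0.0076
```

```bash
python3 -c "
from h import *
tl()"
```

```text
t 4.5 grasp in tote [0.0025 0.038  0.092 ] F [-1.9 -0.9 12. ] w 0.0076
```

The stop is reached (12 N upward). Release and rise.

{"op": "move_arm", "data": {
  "rows": [
    [[0,0,0],[0,0,0],140],
    [[0,0,0],[0,0,0],140],
    [[0,0,0],[0,0,0],140],
    [[0,0,-0.03],[0,0,0],140],
    [[0,0,-0.05],[0,0,0],140],
    [[0,0,-0.05],[0,0,0],140],
    [[0,0,0],[0,0,0],140]
  ]
}}

```text
t: 5.38
tool_pos: [0.5496, 0.2415, 0.2036]
orientation: [-0.0, 0.787, 0.617, 0.005]
ft_force: [-0.3, 0.0, -1.1]
width: 0.0417
```

```bash
python3 -c "
from h import *
tl(); go(tw(0,-.1682,.19),YA); c=cam('scene');save(c,'s2')"
```

```text
t 5.38 grasp in tote [0.0005 0.0347 0.2226] F [-0.3  0.  -1.1] w 0.0417
t 5.38 pos [0.5496 0.2415 0.2036] shift(now axes) [-2.032e-01 -1.000e-04  1.210e-02] shift(target axes) [-0.2031 -0.0006  0.0136] turn [ 0.0055 -0.0076 -0.0026] F [-0.3  0.  -1.1] w 0.0417
```

View pics/s2.png

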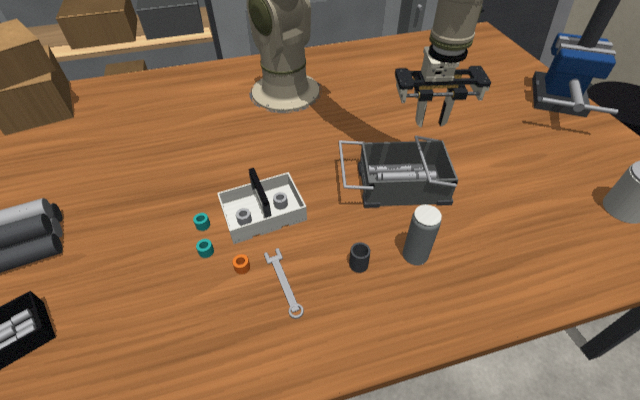

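The first bail lies in over the mouth (cols 420-440). On to the second.

{"op": "move_arm", "data": {
  "rows": [
    [[-0.05,0,0],[0,0,0],140],
    [[-0.05,0,0],[0.005,-0.007,0],140],
    [[-0.05,0,0],[0,0,0],140],
    [[-0.045,0,0],[0,0,0],140],
    [[0,0,0],[0,0,0],140]
  ]
}}

```text
t: 6.05
tool_pos: [0.4967, 0.0459, 0.1941]
orientation: [-0.002, 0.786, 0.618, -0.006]
ft_force: [0.5, -0.7, -0.2]
width: 0.0419
```

```bash
python3 -c "
from h import *
tl(); go(tw(0,-.1682,.069),YA)"
```

```text
t 6.05 grasp in tote [-0.0043 -0.1676  0.2131] F [ 0.5 -0.7 -0.2] w 0.0419
t 6.05 pos [0.4967 0.0459 0.1941] shift(now axes) [0.0003 0.006  0.125 ] shift(target axes) [-0.0005  0.0045  0.1251] turn [-0.0116  0.0067 -0.0005] F [ 0.5 -0.7 -0.2] w 0.0419
```

{"op": "move_arm", "data": {
  "rows": [
    [[0,0.005,0.03],[-0.01,0.006,0],140],
    [[0,0,0.04],[0,0,0],140],
    [[0,0,0.03],[0,0,0],140],
    [[0,0,0.015],[0,0,0],140],
    [[0,0,0.01],[0,0,0],140],
    [[0,0,0],[0,0,0],140]
  ]
}}

```text
t: 6.8
tool_pos: [0.4996, 0.049, 0.0603]
orientation: [-0.003, 0.785, 0.619, -0.002]
ft_force: [1.1, -0.7, 0.5]
width: 0.042
```

```bash
python3 -c "
from h import *
tl(); go(tw(0,-.1682,.069),YA)
for e in np.arange(.1,2.9,.2): print(round(e,2),np.round([102+67.2*np.cos(e),80+67.2*np.sin(e)],1))
"
```

```text
t 6.8 grasp in tote [-0.0024 -0.1641  0.0793] F [ 1.1 -0.7  0.5] w 0.042
t 6.8 pos [0.4996 0.049  0.0603] shift(now axes) [-0.0042  0.0024 -0.0088] shift(target axes) [-0.0041  0.0025 -0.0087] turn [-0.0075  0.0005  0.0031] F [ 1.1 -0.7  0.5] w 0.042
0.1 [168.9  86.7]
0.3 [166.2  99.9]
0.5 [161.  112.2]
0.7 [153.4 123.3]
0.9 [143.8 132.6]
1.1 [132.5 139.9]
1.3 [120.  144.8]
1.5 [106.8 147. ]
1.7 [ 93.3 146.6]
1.9 [ 80.3 143.6]
2.1 [ 68.1 138. ]
2.3 [ 57.2 130.1]
2.5 [ 48.2 120.2]
2.7 [ 41.2 108.7]
```

{"op": "move_arm", "data": {
  "rows": [
    [[-0.004,0.002,-0.008],[-0.006,0,0],140],
    [[0,0,0],[0,0,0],255],
    [[0,0,0],[0,0,0],255],
    [[0,0,0],[0,0,0],255],
    [[0,0,0],[0,0,0],255]
  ]
}}

```text
t: 7.42
tool_pos: [0.5019, 0.0445, 0.0709]
orientation: [0.001, 0.785, 0.619, 0.001]
ft_force: [-0.1, -0.4, -1.6]
width: 0.0072
```

```bash
python3 -c "
from h import *
tl()"
```

```text
t 7.42 grasp in tote [ 0.0007 -0.1679  0.0899] F [-0.1 -0.4 -1.6] w 0.0072
```

{"op": "move_arm", "data": {
  "rows": [
    [[0.002,0,-0.009],[0,0,0],255],
    [[0.005,0,-0.012],[0,0,0],255],
    [[0.007,0,-0.011],[0,0,0],255],
    [[0.009,0,-0.009],[0,0,0],255],
    [[0.011,0,-0.007],[0,0,0],255],
    [[0.012,0,-0.003],[0,0,0],255]
  ]
}}

```text
t: 8.18
tool_pos: [0.5122, 0.0862, 0.1278]
orientation: [0.002, 0.787, 0.617, -0.001]
ft_force: [-1.0, -6.1, 9.4]
width: 0.008
```

```bash
python3 -c "
from h import *
tl()"
```

```text
t 8.18 grasp in tote [ 0.0009 -0.1248  0.1468] F [-1.  -6.1  9.4] w 0.008
```

{"op": "move_arm", "data": {
  "rows": [
    [[0.014,0,0],[0,0,0],255],
    [[0.014,0,0.001],[0,0,0],255],
    [[0.013,0,0.003],[0,0,0],255],
    [[0.012,0,0.005],[0,0,0],255],
    [[0.012,0,0.007],[0,0,0],255]
  ]
}}

```text
t: 8.8
tool_pos: [0.5287, 0.1532, 0.1148]
orientation: [0.003, 0.787, 0.617, 0.001]
ft_force: [2.6, -8.2, -8.3]
width: 0.0075
```

```bash
python3 -c "
from h import *
tl()"
```

```text
t 8.8 grasp in tote [ 0.0011 -0.0558  0.1338] F [ 2.6 -8.2 -8.3] w 0.0075
```

{"op": "move_arm", "data": {
  "rows": [
    [[0.007,0,0.01],[0,0,0],255],
    [[0.006,0,0.011],[0,0,0],255],
    [[0.004,0,0.01],[0,0,0],255],
    [[0.001,0,0.008],[0,0,0],255]
  ]
}}

```text
t: 9.3
tool_pos: [0.5335, 0.1724, 0.0728]
orientation: [0.003, 0.787, 0.617, 0.0]
ft_force: [-1.7, -6.5, 12.8]
width: 0.0077
```

```bash
python3 -c "
from h import *
tl()"
```

```text
t 9.3 grasp in tote [ 0.0012 -0.036   0.0918] F [-1.7 -6.5 12.8] w 0.0077
```

At the stop. Release, rise, and look.

{"op": "move_arm", "data": {
  "rows": [
    [[0,0,0],[0,0,0],140],
    [[0,0,0],[0,0,0],140],
    [[0,0,0],[0,0,0],140],
    [[0,0,-0.03],[0,0,0],140],
    [[0,0,-0.05],[0,0,0],140],
    [[0,0,-0.05],[0,0,0],140],
    [[-0.05,0,-0.03],[0,0,0],110],
    [[-0.06,0,0],[0,0,0],110],
    [[-0.06,0,0],[0,0,0],110],
    [[-0.06,0,0],[0,0,0],110],
    [[-0.05,0,0],[0,0,0],110],
    [[0,0,0],[0,0,0],110]
  ]
}}

```text
t: 10.8
tool_pos: [0.4655, -0.1049, 0.2397]
orientation: [0.004, 0.786, 0.618, 0.003]
ft_force: [-0.7, 0.5, -0.7]
width: 0.0532
```

Run:
```python
from h import *
tl(); go([.5347,-.1765,.181],96.87); c=cam('top');save(c,'t3')
P=pts(c); S=P.reshape(-1,3); d=S[:,:2]-T; x=d@[np.cos(TA),np.sin(TA)]; y=d@[-np.sin(TA),np.cos(TA)]
for s in (1,-1):
    m=(abs(x)<.06)&(abs(y*s-.037)<.02)&(S[:,2]>.08)&(S[:,2]<.2)
    print(s,m.sum(),np.median(y[m]),np.median(S[m,2]),np.percentile(S[m,2],[5,95]))
s=P[190:270,335:435].reshape(-1,3); s=s[(s[:,2]>.096)&(s[:,2]<.115)&(s[:,1]<-.1)]
print('handle',len(s),cv2.minAreaRect((s[:,:2]*1000).astype(np.float32)))
s=P[190:270,335:435].reshape(-1,3); s=s[(s[:,2]>.046)&(s[:,2]<.065)&(s[:,1]<-.05)]
print('tray',len(s),cv2.minAreaRect((s[:,:2]*1000).astype(np.float32)))
```

```text
t 10.8 grasp in tote [ 0.0006 -0.3216  0.2587] F [-0.7  0.5 -0.7] w 0.0532
t 10.8 pos [ 0.4655 -0.1049  0.2397] shift(now axes) [-0.0532  0.0835  0.0596] shift(target axes) [-0.0793  0.0601  0.0587] turn [ 0.0096  0.0031 -0.3579] F [-0.7  0.5 -0.7] w 0.0532
1 170 0.03669960863808579 0.10008985685151817 [0.09626972 0.10363707]
-1 168 -0.03693849985748927 0.10021181827484338 [0.09627369 0.10442218]
handle 275 ((544.7046508789062, -174.92543029785156), (101.59292602539062, 15.54102611541748), 6.582789421081543)
tray 297 ((535.69091796875, -176.49188232421875), (129.13096618652344, 190.82408142089844), 6.547645568847656)
```

View pics/t3.png

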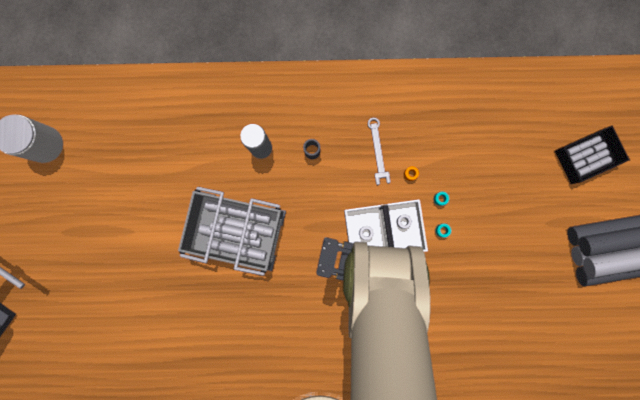

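Both crossbars are at y ±37 mm, z 97 mm. The tray is unmoved; now over its handle.

{"op": "move_arm", "data": {
  "rows": [
    [[-0.027,0.042,0],[0,0,0],110],
    [[-0.026,0.042,0],[0,0,0],110],
    [[0,0,0],[0.005,0,-0.18],110],
    [[0,0,0],[0.005,0,-0.178],110],
    [[0,0,0],[0,0,0],110]
  ]
}}

```text
t: 11.48
tool_pos: [0.5414, -0.1668, 0.2406]
orientation: [0.0, 0.655, 0.756, 0.001]
ft_force: [0.0, -0.7, 0.6]
width: 0.0526
```

```bash
python3 -c "
from h import *
go([.5347,-.1765,.081],96.8);c=cam('wrist');save(c,'w4')"
```

```text
t 11.47 pos [ 0.5414 -0.1668  0.2406] shift(now axes) [-0.0088 -0.0083  0.1595] shift(target axes) [-0.0088 -0.0078  0.1596] turn [ 0.0018 -0.0013  0.0234] F [ 0.  -0.7  0.6] w 0.0526
```

View pics/w4.png

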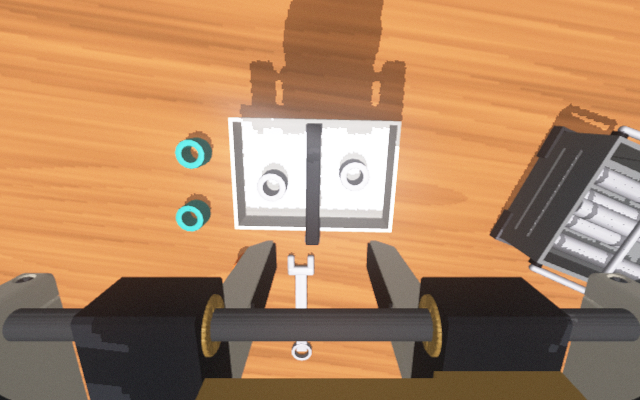

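The handle (column 314) lies near the middle between the fingers; both bushings are in the tray. Correct and descend.

{"op": "move_arm", "data": {
  "rows": [
    [[-0.009,-0.008,0.03],[0,0,0.022],110],
    [[0,0,0.04],[0,0,0],110],
    [[0,0,0.03],[0,0,0],110],
    [[0,0,0],[0,0,0],110]
  ]
}}

```text
t: 12.02
tool_pos: [0.5366, -0.173, 0.1394]
orientation: [0.001, 0.669, 0.743, 0.002]
ft_force: [0.6, 0.7, 0.9]
width: 0.053
```

```bash
python3 -c "
from h import *
go([.5347,-.1765,.081],96.8);c=cam('wrist');save(c,'w5')"
```

```text
t 12.03 pos [ 0.5366 -0.173   0.1394] shift(now axes) [-0.0034 -0.0025  0.0584] shift(target axes) [-0.0033 -0.0023  0.0584] turn [ 0.0053 -0.0011 -0.0129] F [0.6 0.7 0.9] w 0.053
```

View pics/w5.png

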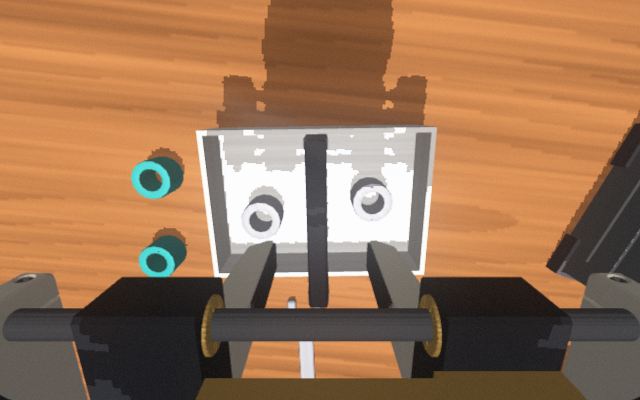

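{"op": "move_arm", "data": {
  "rows": [
    [[-0.003,-0.002,0.03],[0.005,0,-0.012],110],
    [[0,0,0.02],[0,0,0],110],
    [[0,0,0.006],[0,0,0],110],
    [[0,0,0],[0,0,0],110]
  ]
}}

```text
t: 12.58
tool_pos: [0.5404, -0.1758, 0.0895]
orientation: [0.005, 0.665, 0.746, 0.003]
ft_force: [-0.4, 0.7, 0.7]
width: 0.0526
```

```bash
python3 -c "
from h import *
go([.5347,-.1765,.081],96.8)"
```

```text
t 12.57 pos [ 0.5404 -0.1758  0.0895] shift(now axes) [ 0.     -0.0058  0.0085] shift(target axes) [ 0.     -0.0057  0.0085] turn [ 0.0107  0.0028 -0.0041] F [-0.4  0.7  0.7] w 0.0526
```

{"op": "move_arm", "data": {
  "rows": [
    [[0,-0.006,0.007],[0.01,0.003,-0.004],110],
    [[0,0,0],[0,0,0],110]
  ]
}}

```text
t: 12.82
tool_pos: [0.535, -0.1767, 0.0839]
orientation: [0.001, 0.664, 0.748, 0.001]
ft_force: [0.3, 0.1, -1.0]
width: 0.0527
```

```bash
python3 -c "
from h import *
go([.5347,-.1765,.081],96.8)"
```

```text
t 12.82 pos [ 0.535  -0.1767  0.0839] shift(now axes) [ 0.0003 -0.0002  0.0029] shift(target axes) [ 0.0003 -0.0002  0.0029] turn [ 0.0024  0.0006 -0.0002] F [ 0.3  0.1 -1. ] w 0.0527
```

{"op": "move_arm", "data": {
  "rows": [
    [[0,0,0.003],[0.002,0,0],110],
    [[0,0,0],[0,0,0],255],
    [[0,0,0],[0,0,0],255],
    [[0,0,0],[0,0,0],255],
    [[0,0,0],[0,0,0],255]
  ],
  "force": 40
}}

```text
t: 13.45
tool_pos: [0.5353, -0.1769, 0.0813]
orientation: [0.001, 0.664, 0.748, 0.0]
ft_force: [-0.7, -0.1, -1.3]
width: 0.0172
```

```bash
python3 -c "
from h import *
go([.5347,-.1765,.081],96.8)"
```

```text
t 13.45 pos [ 0.5353 -0.1769  0.0813] shift(now axes) [ 0.0004 -0.0005  0.0003] shift(target axes) [ 0.0004 -0.0005  0.0003] turn [ 0.0011  0.0009 -0.0007] F [-0.7 -0.1 -1.3] w 0.0172
```

{"op": "move_arm", "data": {
  "rows": [
    [[0,0,0],[0,0,0],255],
    [[0,0,0],[0,0,0],255]
  ],
  "force": 40
}}

```text
t: 13.7
tool_pos: [0.5353, -0.1768, 0.0813]
orientation: [0.001, 0.664, 0.748, 0.0]
ft_force: [0.2, 0.1, -0.3]
width: 0.0137
```

{"op": "move_arm", "data": {
  "rows": [
    [[0,0,-0.01],[0,0,0],255],
    [[0,0,-0.015],[0,0,0],255],
    [[0,0,-0.02],[0,0,0],255],
    [[0,0,-0.015],[0,0,0],255],
    [[0,0,0],[0,0,0],255]
  ]
}}

```text
t: 14.32
tool_pos: [0.5339, -0.1767, 0.1447]
orientation: [-0.0, 0.664, 0.748, -0.0]
ft_force: [0.2, -0.1, -6.3]
width: 0.0136
```

```bash
python3 -c "
from h import *
go([.5347,-.1765,.23],96.8);c=cam('scene');save(c,'s6')"
```

```text
t 14.32 pos [ 0.5339 -0.1767  0.1447] shift(now axes) [ 0.0001  0.0007 -0.0853] shift(target axes) [ 0.0001  0.0008 -0.0853] turn [-0.0012  0.0001 -0.0007] F [ 0.2 -0.1 -6.3] w 0.0136
```

View pics/s6.png

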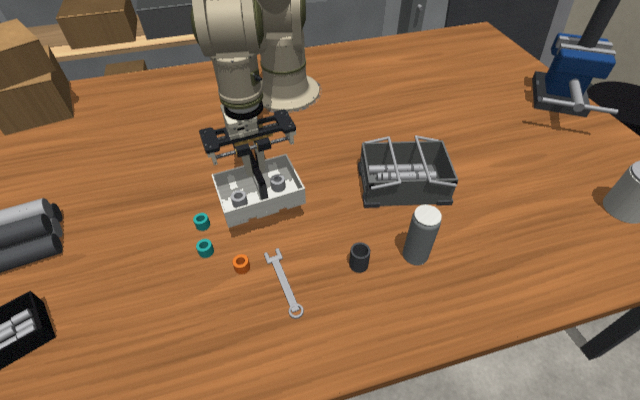

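{"op": "move_arm", "data": {
  "rows": [
    [[0,0,-0.02],[0,0,0],255],
    [[0,0,-0.03],[0,0,0],255],
    [[0,0,-0.03],[0,0,0],255],
    [[0.01,0.002,-0.015],[0,0,0],255],
    [[0.02,0.003,0],[0,0,0],255],
    [[0.03,0.004,0],[0,0,0],255],
    [[0.035,0.005,0],[0,0,0],255],
    [[0.035,0.005,0],[0,0,0],255],
    [[0.035,0.005,0],[0,0,0],255],
    [[0.035,0.005,0],[0,0,0],255],
    [[0.035,0.005,0],[0,0,0],255],
    [[0.03,0.004,0],[0,0,0],255]
  ]
}}

```text
t: 15.88
tool_pos: [0.5335, 0.1032, 0.2319]
orientation: [-0.008, 0.665, 0.747, -0.006]
ft_force: [0.5, 0.2, -7.0]
width: 0.0137
```

```bash
python3 -c "
from h import *
go(tw(0,0,.24),YA)"
```

```text
t 15.88 pos [0.5335 0.1032 0.2319] shift(now axes) [ 0.1031  0.0193 -0.008 ] shift(target axes) [ 0.1033 -0.0177 -0.0081] turn [-0.0198 -0.0009  0.3555] F [ 0.5  0.2 -7. ] w 0.0137
```

{"op": "move_arm", "data": {
  "rows": [
    [[0.03,0.006,-0.004],[-0.01,0,0],255],
    [[0.03,0.006,-0.004],[-0.01,0,0],255],
    [[0.02,0.006,0],[0,0,0],255],
    [[0.01,0,0],[0,0,0.08],255],
    [[0,0,0],[0,0,0.1],255],
    [[0,0,0],[0,0,0.1],255],
    [[0,0,0],[0,0,0.07],255],
    [[0,0,0],[0,0,0],255],
    [[0,0,0],[0,0,0],255]
  ]
}}

```text
t: 17.0
tool_pos: [0.5356, 0.2032, 0.2322]
orientation: [-0.004, 0.785, 0.619, -0.005]
ft_force: [-0.3, 1.0, -6.1]
width: 0.0134
```

```bash
python3 -c "
from h import *
go(tw(0,0,.20),YA);tl()
c=cam('wrist');save(c,'w7')"
```

```text
t 17.0 pos [0.5356 0.2032 0.2322] shift(now axes) [0.0058 0.0044 0.0321] shift(target axes) [0.0057 0.004  0.0322] turn [-0.0126  0.0027  0.0037] F [-0.3  1.  -6.1] w 0.0134
t 17.0 grasp in tote [-0.0037 -0.0057  0.2512] F [-0.3  1.  -6.1] w 0.0134
```

View pics/w7.png

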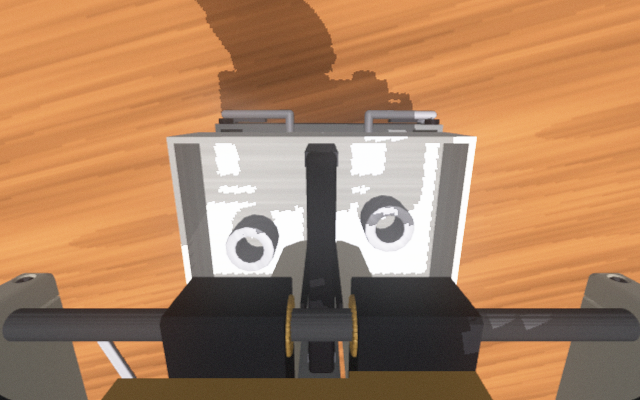

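{"op": "move_arm", "data": {
  "rows": [
    [[0.006,0.004,0.01],[-0.012,0.003,0.004],255],
    [[0,0,0.012],[0,0,0],255],
    [[0,0,0],[0,0,0],255],
    [[0,0,0],[0,0,0],255]
  ]
}}

```text
t: 17.55
tool_pos: [0.5409, 0.2082, 0.2078]
orientation: [-0.0, 0.786, 0.618, -0.0]
ft_force: [0.0, 0.0, -6.2]
width: 0.0136
```

```bash
cat > tr.py <<'E'
from h import *
def chk():
    go(tw(0,0,.1743),YA);tl()
    for n in ('top','scene'):
        c=cam(n); S=pts(c).reshape(-1,3); d=S[:,:2]-T; x=d@[np.cos(TA),np.sin(TA)]; y=d@[-np.sin(TA),np.cos(TA)]
        # tray walls' rim: brightish pixels
        g=c['img'].reshape(-1,3).astype(int); br=(g.min(1)>150)
        m=br&(abs(x)<.085)&(abs(y)<.115)&(S[:,2]>.125)&(S[:,2]<.24)
        zt=np.percentile(S[m,2],90)
        m&=(S[:,2]>zt-.012)
        if m.sum()<30: print(n,'few');continue
        A=np.c_[x[m],y[m],np.ones(m.sum())]; k=np.linalg.lstsq(A,S[m,2],rcond=None)[0]
        print(n,m.sum(),'rim z',k[2],'tilts',k[:2],'x',np.percentile(x[m],[1,99]),'y',np.percentile(y[m],[1,99]),cv2.minAreaRect((np.c_[x,y][m]*1000).astype(np.float32)))
        v=np.abs(x)<.12; save(c,'chk_'+n)
if __name__=='__main__': chk()
E
python3 tr.py
```

```text
t 17.55 pos [0.5409 0.2082 0.2078] shift(now axes) [-0.0004 -0.      0.0335] shift(target axes) [-0.0004 -0.      0.0335] turn [-0.0007  0.0001  0.0004] F [ 0.   0.  -6.2] w 0.0136
t 17.55 grasp in tote [0.     0.0004 0.2268] F [ 0.   0.  -6.2] w 0.0136
top 344 rim z 0.18205867140845788 tilts [-0.00012839  0.03002829] x [-0.0648553   0.06466331] y [-0.09515002  0.08060975] ((-0.36309814453125, -4.39385986328125), (130.17694091796875, 182.07257080078125), 0.08522117882966995)
scene 237 rim z 0.1729872671759514 tilts [0.06292111 0.02114466] x [-0.0627479   0.06425102] y [-0.09443643  0.09449289] ((0.9908218383789062, -0.097137451171875), (128.0861358642578, 190.9830780029297), 0.742834210395813)
```

View pics/chk_scene.png

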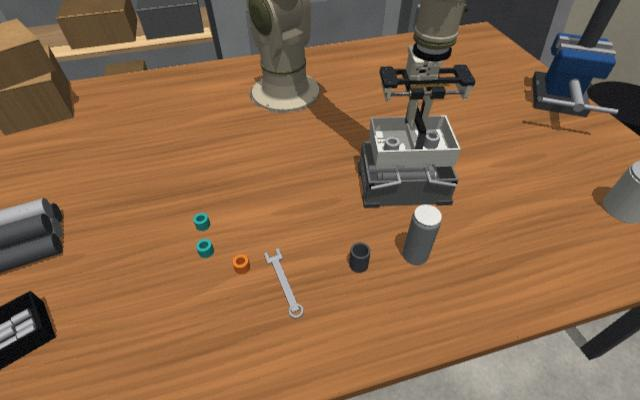

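View pics/chk_top.png

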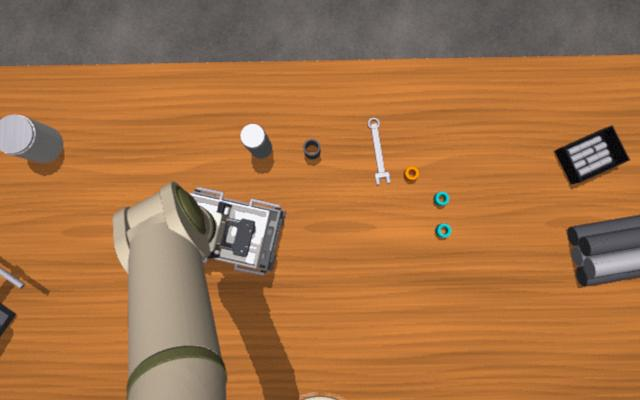

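The tray hangs centred and aligned (outline 130x191 mm around the tote origin). Lowering gently.

{"op": "move_arm", "data": {
  "rows": [
    [[0,0,0.006],[0,0,0],255],
    [[0,0,0.006],[0,0,0],255],
    [[0,0,0.006],[0,0,0],255],
    [[0,0,0.003],[0,0,0],255],
    [[0,0,0],[0,0,0],255],
    [[0,0,0],[0,0,0],255]
  ]
}}

```text
t: 18.4
tool_pos: [0.5411, 0.2082, 0.1859]
orientation: [-0.0, 0.786, 0.618, 0.0]
ft_force: [0.6, -0.5, -5.6]
width: 0.0138
```

```bash
python3 -c "
from h import *
go(tw(0,0,.1743),YA);tl()"
```

```text
t 18.4 pos [0.5411 0.2082 0.1859] shift(now axes) [-0.0004 -0.0002  0.0116] shift(target axes) [-0.0004 -0.0002  0.0116] turn [ 0.     -0.0005  0.0002] F [ 0.6 -0.5 -5.6] w 0.0138
t 18.4 grasp in tote [2.000e-04 4.000e-04 2.049e-01] F [ 0.6 -0.5 -5.6] w 0.0138
```

{"op": "move_arm", "data": {
  "rows": [
    [[0,0,0.004],[0,0,0],255],
    [[0,0,0.003],[0,0,0],255],
    [[0,0,0.002],[0,0,0],255],
    [[0,0,0.002],[0,0,0],255],
    [[0,0,0],[0,0,0],255]
  ]
}}

```text
t: 19.02
tool_pos: [0.5414, 0.2083, 0.1744]
orientation: [-0.0, 0.786, 0.618, 0.001]
ft_force: [0.5, -0.1, -6.1]
width: 0.0136
```

```bash
python3 -c "
from h import *
go(tw(0,0,.1743),YA);tl()"
```

```text
t 19.02 pos [0.5414 0.2083 0.1744] shift(now axes) [-0.0006 -0.0004  0.0001] shift(target axes) [-0.0006 -0.0004  0.0001] turn [ 0.0005 -0.0009  0.0002] F [ 0.5 -0.1 -6.1] w 0.0136
t 19.02 grasp in tote [0.0004 0.0006 0.1934] F [ 0.5 -0.1 -6.1] w 0.0136
```

Still full weight on the fingers; go on in 1 mm steps.

{"op": "move_arm", "data": {
  "rows": [
    [[0,0,0.001],[0,0,0],255],
    [[0,0,0.001],[0,0,0],255],
    [[0,0,0],[0,0,0],255]
  ]
}}

```text
t: 19.4
tool_pos: [0.5416, 0.2085, 0.1745]
orientation: [0.0, 0.786, 0.618, 0.001]
ft_force: [-0.3, 0.2, -5.2]
width: 0.0139
```

```bash
python3 tr.py
```

```text
t 19.4 pos [0.5416 0.2085 0.1745] shift(now axes) [-0.0008 -0.0006  0.0002] shift(target axes) [-0.0008 -0.0006  0.0002] turn [ 0.0017 -0.0018  0.0001] F [-0.3  0.2 -5.2] w 0.0139
t 19.4 grasp in tote [0.0006 0.0008 0.1935] F [-0.3  0.2 -5.2] w 0.0139
top 313 rim z 0.14865488302162583 tilts [0.01118781 0.03055024] x [-0.06414971  0.06518461] y [-0.09479494  0.07727321] ((0.31705474853515625, -5.96124267578125), (178.09259033203125, 129.8276824951172), 89.95833587646484)
scene 193 rim z 0.1417979333945456 tilts [0.03711731 0.01302852] x [-0.06275447  0.06596863] y [-0.09391867  0.09511869] ((1.6102485656738281, 0.5505752563476562), (131.1071319580078, 189.73805236816406), 0.43958213925361633)
```

View pics/chk_scene.png

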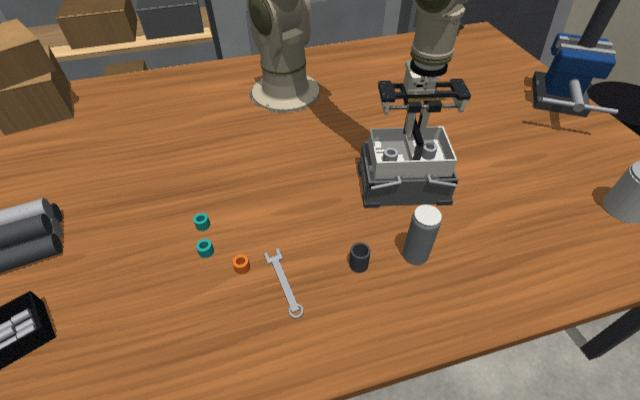

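{"op": "move_arm", "data": {
  "rows": [
    [[-0.001,-0.001,0.002],[0,0,0],255],
    [[0,0,0.002],[0,0,0],255],
    [[0,0,0.001],[0,0,0],255]
  ]
}}

```text
t: 19.88
tool_pos: [0.5419, 0.2087, 0.1742]
orientation: [0.001, 0.786, 0.618, 0.004]
ft_force: [-4.0, -1.7, 4.1]
width: 0.0137
```

```bash
python3 -c "
from h import *
go(tw(0,0,.1743),YA);tl()"
```

```text
t 19.88 pos [0.5419 0.2087 0.1742] shift(now axes) [-0.0011 -0.0008 -0.0001] shift(target axes) [-0.0011 -0.0008 -0.0001] turn [ 0.0057 -0.0053  0.    ] F [-4.  -1.7  4.1] w 0.0137
t 19.88 grasp in tote [0.0007 0.001  0.1932] F [-4.  -1.7  4.1] w 0.0137
```

Seated: force flipped to +4 N, handle at z 193 mm. Release and rise.

{"op": "move_arm", "data": {
  "rows": [
    [[0,0,0],[0,0,0],225],
    [[0,0,0],[0,0,0],190],
    [[0,0,0],[0,0,0],150],
    [[0,0,0],[0,0,0],130],
    [[0,0,0],[0,0,0],130],
    [[0,0,-0.02],[0,0,0],130],
    [[0,0,-0.03],[0,0,0],130],
    [[0,0,-0.04],[0,0,0],130],
    [[0,0,-0.04],[0,0,0],130],
    [[0,0,0],[0,0,0],130]
  ]
}}

```text
t: 21.12
tool_pos: [0.542, 0.2086, 0.3078]
orientation: [0.001, 0.786, 0.618, 0.005]
ft_force: [-0.6, -0.2, -0.4]
width: 0.0451
```

{"op": "move_arm", "data": {
  "rows": [
    [[0.06,0,0],[0,0,0],130],
    [[0.06,0,0],[0,0,0],130],
    [[0.06,0,0],[0,0,0],130],
    [[0.06,0,0],[0,0,0],130],
    [[0.06,0,0],[0,0,0],130],
    [[0,0,0],[0,0,0],130]
  ]
}}

```text
t: 21.88
tool_pos: [0.6146, 0.5058, 0.301]
orientation: [0.001, 0.788, 0.616, 0.001]
ft_force: [0.2, -0.4, -0.4]
width: 0.0457
```

```bash
python3 tr.py
python3 - <<'E'
from h import *
c=ld('top');P=pts(c).reshape(-1,3);d=P[:,:2]-T; x=d@[np.cos(TA),np.sin(TA)]; y=d@[-np.sin(TA),np.cos(TA)]
m=(abs(x)<.08)&(abs(y)<.05)&(P[:,2]>.19)&(P[:,2]<.23)
print('handle',m.sum(),cv2.minAreaRect((np.c_[x,y][m]*1000).astype(np.float32)),np.median(P[m,2]))
m=(abs(x)<.07)&(abs(y)<.1)&(abs(P[:,2]-.146)<.006)
k=np.linalg.lstsq(np.c_[x[m],y[m],np.ones(m.sum())],P[m,2],rcond=None)[0];print('rim',m.sum(),k,cv2.minAreaRect((np.c_[x,y][m]*1000).astype(np.float32)))
for s in(1,-1):
    m=(abs(abs(x)-.076)<.006)&(abs(y*s-.037)<.02)&(P[:,2]>.092)&(P[:,2]<.13); print('bail',s,m.sum(),np.median(y[m]),np.median(P[m,2]))
E
```

```text
t 21.88 pos [0.6146 0.5058 0.301 ] shift(now axes) [-3.069e-01 -2.000e-04  1.268e-01] shift(target axes) [-0.307  -0.0012  0.1267] turn [ 0.0031  0.0003 -0.0045] F [ 0.2 -0.4 -0.4] w 0.0457
t 21.88 grasp in tote [0.0011 0.307  0.32  ] F [ 0.2 -0.4 -0.4] w 0.0457
top 663 rim z 0.14738399877300887 tilts [0.00284899 0.00016427] x [-0.06444614  0.06517432] y [-0.09452078  0.09519338] ((0.40126800537109375, 0.7330780029296875), (130.14137268066406, 190.98153686523438), 0.09967128932476044)
scene 267 rim z 0.1429160922201293 tilts [0.00483706 0.00284769] x [-0.06620573  0.06466079] y [-0.09403442  0.09552486] ((-1.1327667236328125, 0.7161407470703125), (190.40284729003906, 132.12237548828125), 89.85912322998047)
handle 410 ((0.35251617431640625, 0.12594318389892578), (121.62499237060547, 14.98757266998291), 0.2822418510913849) 0.2007389733492868
rim 547 [ 0.00176469 -0.00404152  0.14568343] ((0.344024658203125, 1.3848953247070312), (130.1139678955078, 192.1449737548828), 0.02355349436402321)
bail 1 51 0.038130938883254216 0.09824792374236968
bail -1 54 -0.03830954177835198 0.09874055054557451
```

View pics/chk_scene.png

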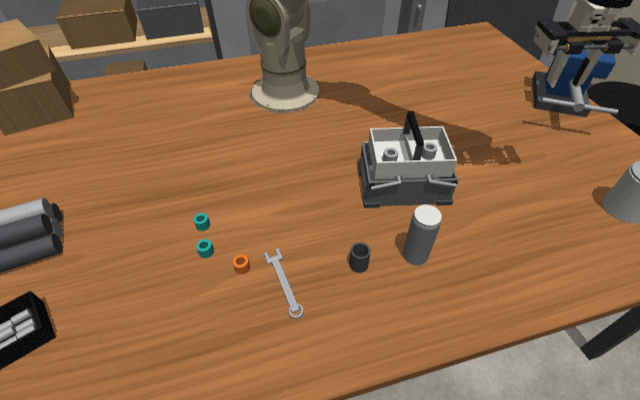

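View pics/chk_top.png

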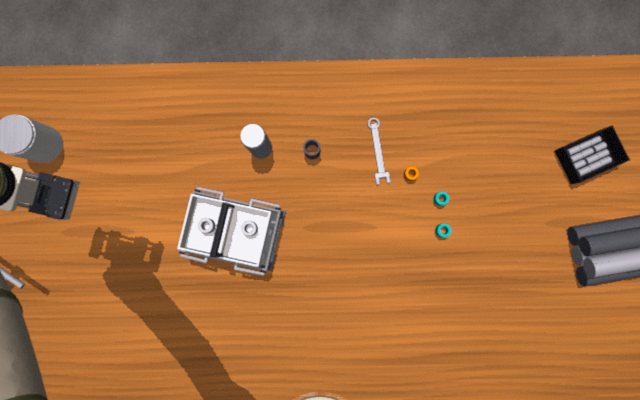

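The tray is level and centred on the bails, with both bushings in it, at (207,226) and (250,229) in the top view. The can, wrench and offcut have not moved and the arm is clear, so I am handing in.

```bash
python3 -c "
from plant import bot
print(bot.hand_in())"
```

```text
the job is handed in; nothing more can be done
None
```

I swung both bails in to their stops by gripping the crossbars. I then lifted the tray by its handle, set it down gently on the two bails, released it and handed in at about 22 s of the 72 s allowed. No verdict is reported.

**Last checks, from the top camera:**
- **Position:** the handle's centre is about 0.4 mm (tote x) and 0.1 mm (tote y) from the tote's centre. The handle top read 201 mm, which puts its centre at 193 mm.
- **Direction and level:** the tray is within about 0.3° of the tote's direction, and its tilt is under 0.005 rad.
- **Bails:** the crossbars are at y = +38 and -38 mm. Their tops read 98 to 99 mm, and they read ±37 mm and 100 mm before stacking.
- **Rest of the scene:** both bushings are in the tray. By eye, the can, wrench and offcut are where they started. The gripper is about 0.3 m away.

**Checks that disagreed:**
- **Rim height:** the scene camera put the tray rim about 3 mm lower than the top camera.
- **Tilt before release:** the tilt fits taken while the arm partly hid the tray read up to 0.06 rad, because wall points were mixed in. With the tray in clear view, the fits from both cameras read level.

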